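# Push a tin through the flap of the return box

### The job

On the raised steel shelf of the return box, push the flat round steel tin over to the mouth and through the hanging flap until it slips down the chute inside, then draw the fingers back out so that the flap swings shut behind it. Push it gently with the fingertips: do not pick it up, and leave the jar, the small carton and everything else as they stand.

Things in the scene. Friction and masses are not known exactly. Their poses are not given: they have to be found in the camera images.
- returnbox: Fixed return box (sizes in mm). Origin at counter height under the middle of the mouth; x into the mouth, y left, z up; place and yaw vary. Level steel loading shelf, top 90 above the counter, x = -210 to 0, y = -160 to 160; lips 6 high along its two sides, and 12 high at x = -4 to 0 beside the mouth (|y| over 90).
- mouth (a point): Middle of the mouth's sill, on the shelf's top at its inner edge (box x = 0); axes as the box. The mouth (box x = 0 to 8 mm) is 124 mm wide, between cheeks that reach to y = 88 mm either side. Underside of the lintel 68 mm above the shelf, its top 78 mm, level with the clear roof behind it.
- bin_floor (a point): Middle of the bin floor inside the box, 12 mm above the counter and 153 mm past the sill. A slippery chute, 168 mm wide, falls to it from the sill at 38 degrees, beginning at the sill; a thing pushed until its middle is past the sill tips over the edge and slides down by itself.
- flap (a joint): The aluminium flap (118 wide, 60 high, 3 thick, 120 g) that hangs in the mouth from a level hinge at x = 4, 65 above the shelf, in the box's frame; its lower edge hangs 5 above the shelf. It opens inwards only, 0 = hanging shut, up to 1.45 rad, and falls shut by its own weight; less than 2 N opens it.
- tin_center (a point): Centre of the flat round lidded steel tin, 70 diameter x 24 high, about 140 g, lying flat on the shelf (centre 12 above the shelf), on the left or the right of the mouth's middle line, 120 to 150 in front of the mouth. It slides easily on the shelf.
- jar_center (a point): Centre of the upright brown jar, 42 diameter x 55 high, standing on the shelf on the other side from the tin. Not to be disturbed.
- carton_center (a point): Centre of the small paper carton, 30 x 36 x 22 high, standing on the shelf near its left rear corner, beside the mouth. Not to be disturbed.
- bottle: Bystander: white plastic bottle, 64 dia x 170 high, standing on the counter to the left. Origin at the centre of its underside. Not to be disturbed.
- bowl: Bystander: empty steel bowl, 120 dia x 45 high, on the counter to the right. Origin at the centre of its underside. Not to be disturbed.
- brush: Bystander: blue grooming brush lying on the counter to the right. Origin at the centre of its underside. Not to be disturbed.
- glovebox: Bystander: glove carton, 120 x 240 x 100 high, on the counter at the far left. Origin at the centre of its underside. Not to be disturbed.
Things that resemble listed ones, but are neither listed nor needed, are in the scene too. What is shaped like the part that bears tin_center but blue is not meant.

How it is judged (in metres and radians):
On the way, in this order (a step that is already met when the one before it is completed fails the run):
1. the flap is pushed open while the tin, still on the shelf, lies in the mouth (value of joint flap above 0.2 rad and x of tin_center in the frame of returnbox above -0.06 m and y of tin_center in the frame of returnbox between -0.03 and 0.03 m and height (world z) of tin_center above 0.095 m), for 0.1 s.
2. the tin has passed the flap and gone down the chute (x of tin_center in the frame of returnbox above 0.05 m and height (world z) of tin_center below 0.085 m), for 0.1 s.
At the end, for the whole second after the job is handed in: The tin is inside the return box, at the bottom of the chute (its centre over 50 mm past the mouth and below the shelf); the flap hangs shut (within 0.06 rad); the jar and the carton have moved less than 15 mm (all of step 2 and x of tin_center in the frame of returnbox below 0.21 m and y of tin_center in the frame of returnbox between -0.085 and 0.085 m and value of joint flap below 0.06 rad and distance of each of jar_center, carton_center from where it was at the start of the episode below 0.015 m); the robot touches nothing.
It fails at once if the tin is lifted more than 12 mm off the shelf (height (world z) of tin_center above 0.114 m).
It fails at once if the tin is pushed or squeezed with more than 15 N (contact force between the fingers and tin above 15 N).
It fails at once if the jar or the carton is shifted by 15 mm or more, or knocked over (distance of any of jar_center, carton_center from where it was at the start of the episode above 0.015 m or angle between jar_center's own z axis and vertical above 0.35 rad).
It fails at once if a bystander on the counter is shifted by more than 20 mm (distance of any of bottle, bowl, brush, glovebox from where it was at the start of the episode above 0.02 m).
It also fails if it takes over 61 s, if anything falls off the work surface, if the arm or the gripper's body presses on something with over 40 N, if the wrist force passes 120 N, or if a joint passes its speed limit or range.

### The arm

A 6-joint arm with a two-finger parallel gripper is mounted at the origin on the work surface. World frame = base frame: x ahead of the robot, y to its left, z up, the work surface at z = 0. Lengths are in mm, angles in rad, forces in N, time in s.
With the tool pointing down it reaches from about 300 to 775 mm from the base axis. Payload 14.6 kg.
Tool frame: the origin (TCP) lies between the finger pads; the fingertips stand 19 mm ahead of it and the grasp point (between the pads) is the TCP (manip.tcp_to_tips is the distance from the TCP to the fingertips, in mm); x points along the fingers, z is the direction in which the jaws open and shut, and the axes are right-handed (so a half turn about x gives the same grasp; the last joint's range is limited). The gripper opens to 94 mm and grips with 3 to 60 N. Pads are 16 mm wide; open, the fingers measure 119 mm over their backs; the gripper's body (75 mm by 177 mm) begins 78 mm behind the grasp point.
Start: joints at [-1.215, 0.3, 1.521, -0, 1.321, -0.067], TCP at [225.666, -501.562, 224.446] pointing down, gripper open.
Joint ranges: [-3.03, 3.03], [-0.79, 2.21], [0.23, 2.52], [-1.04, 4.18], [0, 3.07], [-2.55, 2.55]. Speed limits (rad/s): [2.22, 2.22, 2.57, 3.14, 3.14, 3.14].

### API

Orientations are given as [roll, pitch, yaw] about the fixed x, y, z axes, in that order (R = Rz(yaw) Ry(pitch) Rx(roll)).
In Python, from cell import manip gives the robot as it stands.
- The arm moves only by the tool jog_arm, never from a script. Its argument "moves" is a list that holds one entry, the list of rows, each a list of 6 numbers: the shift along the world's x, y, z in mm, then the turn, a rotation vector about the world's x, y, z in degrees. In form: [[[dx, dy, dz, wx, wy, wz], ...]]. A call has 1 to 5 rows; each row shifts and turns the pose as measured when the row begins; what a row does not reach is not made up. A row lasts 1/10 s, in which the tool goes at most 50 mm and 8.59 degrees, less where a joint would pass 70% of its speed; a pose out of reach is approached as far as the arm can. A call is refused whole if a number of a shift passes 50 or a number of a turn 8.59, either way. A call with a gripper value outside its range is refused whole. "gripper" is the opening, from -1 (shut) to 1 (fully open), set as the call begins (left out, the last holds). The fingers move at their own pace and stop on an object; "squeeze" is the grip in N (left out, the last holds). Time passes only in rows, so rows that do not move let the fingers close. It gives the time, the measured TCP pose, the force and the opening at its end, in the units of the state.
- manip.read_state(): the state, without advancing time (a new reading comes with each control period).
- manip.camera(name): name is "side" or "top" or "wrist"; returns (picture, depth): 384x512x3 uint8, blue, green, red; 384x512 float32, mm along the optical axis (not along the pixel's ray), 0 where there is no reading.
- manip.camera_params(name): a dict with "fx", "fy", "cx", "cy" (pixels), "rvec" (rotation vector, rad) and "tvec" (3), from world to camera coordinates, as OpenCV has them. Camera axes: x right, y down, z forward; pixel columns grow to the right and rows downward; lengths in mm; the calibration is good to about 2 mm. A picture is of the moment at which its call begins: read the wrist's pose just before it. camera_params takes no time and is no camera call; for the wrist camera it gives the pose at the moment of the call.
- manip.sign_off(): hands the job in, once; it reports no verdict.
The state is a dict: "clock": time; "joints": joint angles; "qd": joint speeds; "effort": joint torques, N m; "eef_pos": TCP position; "eef_rot": TCP orientation; "wrist_force": force on the tool from outside, world axes, zero at the start; "moment": the same for the moment, N m; "finger_gap": finger opening in mm.
Only numpy, scipy, OpenCV 4.12 (cv2) and the standard library are available. Lean on these libraries where they do the work, as an engineer would, in place of code of your own. Each camera call takes 0.05 s, during which the arm holds its last target. There are 200 camera calls.

## Working session

There is one attempt and no reset: what is moved stays moved. The work goes in short steps, Python scripts to look and compute and a tool call to move; the robot and the scene stay as the last step left them, time stands still between calls to the robot, and variables do not carry over. Pictures are saved under pics/ and viewed, about 8 in all and at most 12, crops included, and the job is handed in when it is done.

Besides the shell and the picture viewer there is one more tool, called after "Emit:" as name(argument=value, ...), one argument or row to a line, values as JSON. jog_arm: Moves the arm, as the interface text tells. Its arguments: {"type":"object","properties":{"moves":{"type":"array","items":{"type":"array","items":{"type":"array","items":{"type":"number"}}}},"gripper":{"type":"number"},"squeeze":{"type":"number"}},"required":["moves"]}

```bash
mkdir -p pics; ls; cat > h.py <<'E'
import numpy as np, cv2
from cell import manip
def cam(name):
    p=manip.camera_params(name); im,d=manip.camera(name); return im,d,p
def world(d,p):
    h,w=d.shape; v,u=np.mgrid[:h,:w]
    c=np.stack([(u-p['cx'])/p['fx']*d,(v-p['cy'])/p['fy']*d,d],-1)
    R=cv2.Rodrigues(np.array(p['rvec'],float))[0]; t=np.array(p['tvec'],float).ravel()
    return (c-t)@R
E
python3 - <<'E'
from h import *
ims=[]
for n in('top','side'):
    im,d,p=cam(n); np.savez(n+'.npz',im=im,w=world(d,p),d=d); cv2.imwrite(f'pics/{n}0.png',im)
print(manip.read_state())
E
```

```text
pics
{'clock': 0.1, 'joints': array([-1.21462040e+00,  3.00394873e-01,  1.52149902e+00, -2.68986454e-05,
        1.32070981e+00, -6.66021773e-02]), 'qd': array([ 0.0007184 , -0.00181049, -0.00245763, -0.00072362,  0.0018707 ,
       -0.00098849]), 'effort': array([ 1.91109444e-03, -5.32643867e+01, -3.53282368e+01,  7.10166176e-02,
        2.35077215e-02, -4.65690641e-05]), 'eef_pos': array([ 225.578926  , -501.37980989,  223.96284813]), 'eef_rot': array([3.10075501, 1.56978494, 1.95274346]), 'wrist_force': array([-0.20671686,  0.04295748,  0.26812323]), 'moment': array([ 0.02947218,  0.00406192, -0.00406861]), 'finger_gap': 93.8321655277507}
```

View pics/top0.png

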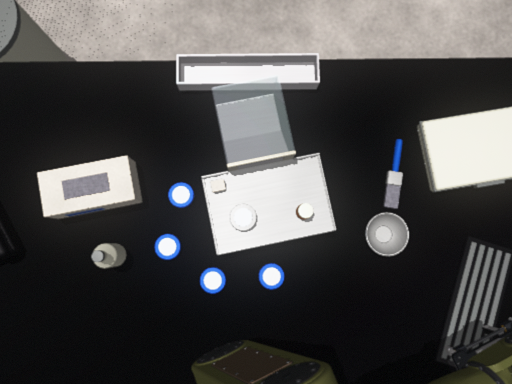

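View pics/side0.png

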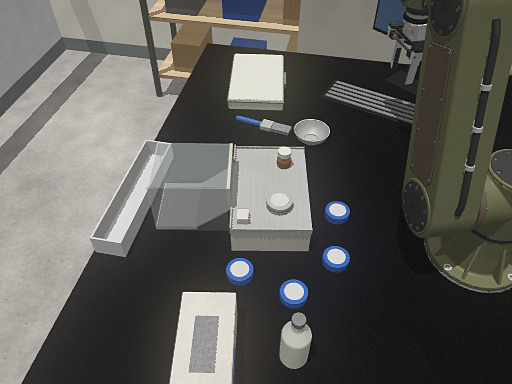

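Top view: tin at about (243,217), jar at (305,212), carton at (219,186), lintel from (228,165) to (295,155). The blue-rimmed tins stand on the counter. Next I measure with depth.

```bash
python3 - <<'E'
from h import *
a=np.load('top.npz'); w=a['w']; im=a['im']
roi=np.zeros(w.shape[:2],bool); roi[140:262,195:345]=1
z=w[...,2]
m=roi&(z>84)&(z<96)
P=w[m][:,:2].astype(np.float32); print('shelf z',np.median(z[m]))
r=cv2.minAreaRect(P); b=cv2.boxPoints(r); print(r,b)
lin=roi&(z>160)&(z<176)
L=w[lin][:,:2]; print('lintel/roof n',lin.sum(), np.median(z[lin]) if lin.any() else 0)
for nm,lo,hi,(r0,r1,c0,c1) in (('tin',108,122,(200,232,226,262)),('jar',138,152,(195,225,292,318)),('carton',106,120,(175,195,207,232))):
    s=np.zeros_like(roi); s[r0:r1,c0:c1]=1; q=s&(z>lo)&(z<hi); Q=w[q][:,:2].astype(np.float32)
    print(nm,q.sum(),np.median(z[q]),cv2.minEnclosingCircle(Q),cv2.minAreaRect(Q))
# lintel by colour
hsv=cv2.cvtColor(im,cv2.COLOR_BGR2HSV)
for uv in((229,166),(260,161),(294,156),(262,166),(225,172),(296,160),(205,180),(318,158)): print(uv,w[uv[1],uv[0]].round(),im[uv[1],uv[0]])
# side view
a=np.load('side.npz'); w=a['w']; z=w[...,2]; roi=np.zeros(z.shape,bool); roi[140:240,228:318]=1
m=roi&(z>86)&(z<94); print('side shelf',cv2.minAreaRect(w[m][:,:2].astype(np.float32)))
s=np.zeros_like(roi); s[185:218,260:298]=1; q=s&(z>109)&(z<120); print('side tin',q.sum(),cv2.minEnclosingCircle(w[q][:,:2].astype(np.float32)))
E
```

```text
shelf z 89.6635039821694
((571.986328125, -47.95503234863281), (221.32717895507812, 320.66064453125), 10.556109428405762) [[ 433.82336    89.388466]
 [ 492.56787  -225.8453  ]
 [ 710.1493   -185.29852 ]
 [ 651.4048    129.93524 ]]
lintel/roof n 1449 167.26987811741404
tin 553 113.64158777930892 ((529.5244750976562, 20.067079544067383), 34.80549621582031) ((528.6402587890625, 19.94464111328125), (67.66656494140625, 67.645263671875), 89.01739501953125)
jar 172 144.6596366454964 ((541.90869140625, -139.8682403564453), 19.258277893066406) ((541.7144165039062, -140.61044311523438), (36.66049575805664, 36.13877487182617), 89.3025131225586)
carton 153 111.18598713453986 ((614.9105224609375, 83.94865417480469), 21.573087692260742) ((614.0702514648438, 84.37174987792969), (30.05706024169922, 35.457862854003906), 10.736680030822754)
(229, 166) [654.  53. 170.] [202 219 226]
(260, 161) [672. -26. 134.] [110 115 118]
(294, 156) [ 708. -131.   -4.] [50 51 52]
(262, 166) [666. -34.  85.] [126 126 127]
(225, 172) [649.  65. 105.] [218 220 221]
(296, 160) [ 680. -125.   91.] [115 115 116]
(205, 180) [630. 119.  89.] [242 243 243]
(318, 158) [ 685. -185.   89.] [187 189 190]
side shelf ((568.2178955078125, -46.0186767578125), (213.1251678466797, 326.578857421875), 10.631143569946289)
side tin 433 ((530.4498901367188, 22.294906616210938), 37.09358596801758)
```

```bash
cat >> h.py <<'E'
from scipy.spatial.transform import Rotation as Ro
YAW=np.radians(10.6); O=np.array([669.5,-29.8,90.]); B=Ro.from_euler('z',YAW).as_matrix()
def tgt(bx,by,zt,jaw,tilt=0):
    """zt: TCP height over shelf; jaw: angle (deg) of jaw axis in box frame; tilt deg of fingers towards +x box; prints jog"""
    s=manip.read_state(); R=Ro.from_euler('xyz',s['eef_rot'])
    pos=O+B@[bx,by,zt]
    a=B@[np.sin(np.radians(tilt)),0,-np.cos(np.radians(tilt))]
    for sg in(0,180):
        j=B@Ro.from_euler('z',jaw+sg,degrees=True).apply([1,0,0])
        T=Ro.from_matrix(np.stack([a,np.cross(j,a),j],1))
        print('dpos',(pos-s['eef_pos']).round(1),'rotvec deg',np.degrees((T*R.inv()).as_rotvec()).round(1))
    print('box now',(B.T@(s['eef_pos']-O)).round(1),'jaw',(B.T@R.apply([0,0,1])).round(2),'q',s['joints'].round(2),'gap',s['finger_gap'],'F',s['wrist_force'].round(1),'t',s['clock'])
E
python3 - <<'E'
from h import *
tgt(-128,140,125,0)
E
```

```text
dpos [292.4 585.6  -9. ] rotvec deg [-0.  -0.1 76.4]
dpos [292.4 585.6  -9. ] rotvec deg [-1.000e-01  0.000e+00 -1.036e+02]
box now [-523.1 -381.9  134. ] jaw [ 0.24 -0.97 -0.  ] q [-1.21  0.3   1.52 -0.    1.32 -0.07] gap 93.8321655277507 F [-0.2  0.   0.3] t 0.1
```

Emit:
jog_arm(
  moves=[
    [[24,48,0,0,0,6.3],[24,48,0,0,0,6.3],[24,48,0,0,0,6.3],[24,48,0,0,0,6.3],[24,48,0,0,0,6.3]],
  ],
  gripper=-0.05,
)

```text
clock: 0.6
eef_pos: [335.8, -275.1, 221.4]
eef_rot: [3.052, 1.566, 2.464]
wrist_force: [0.1, 0.1, 0.1]
finger_gap: 57.6
```

Emit:
jog_arm(
  moves=[
    [[24,48,0,0,0,6.3],[24,48,0,0,0,6.3],[24,48,0,0,0,6.3],[24,48,0,0,0,6.3],[24,48,0,0,0,6.3]],
  ],
)

```text
clock: 1.1
eef_pos: [445.3, -50.1, 221.4]
eef_rot: [3.071, 1.566, 3.056]
wrist_force: [0.5, -1.2, -0.1]
finger_gap: 44.8
```

```bash
python3 - <<'E'
from h import *
tgt(-128,138,125,0)
E
```

```text
dpos [ 73.  132.4  -6.4] rotvec deg [ 0.  -0.2 11.5]
dpos [ 73.  132.4  -6.4] rotvec deg [  -0.4   -0.  -168.5]
box now [-224.1   21.2  131.4] jaw [ 0.98 -0.2  -0.  ] q [-0.19  0.08  1.79 -0.    1.28 -0.18] gap 44.80519574821405 F [ 0.5 -1.2 -0.1] t 1.1
```

Emit:
jog_arm(
  moves=[
    [[24,44,0,0,0,4],[24,44,0,0,0,4],[24,44,0,0,0,3.5],[0,0,0,0,0,0],[0,0,0,0,0,0]],
  ],
)

```text
clock: 1.6
eef_pos: [516.4, 87.3, 219.8]
eef_rot: [3.019, 1.564, -3.059]
wrist_force: [-0.0, 0.0, -0.5]
finger_gap: 44.5
```

```bash
python3 - <<'E'
from h import *
tgt(-128,138,27,0)
im,d,p=cam('wrist'); cv2.imwrite('pics/w1.png',im)
E
```

```text
dpos [   1.9   -5.  -102.8] rotvec deg [ 0.  -0.4 -1.1]
dpos [   1.9   -5.  -102.8] rotvec deg [  0.6   0.  178.9]
box now [-129.   143.2  129.8] jaw [ 1.    0.02 -0.01] q [ 0.1   0.25  1.6   0.    1.3  -0.11] gap 44.48807780293369 F [-0.   0.  -0.5] t 1.6
```

View pics/w1.png

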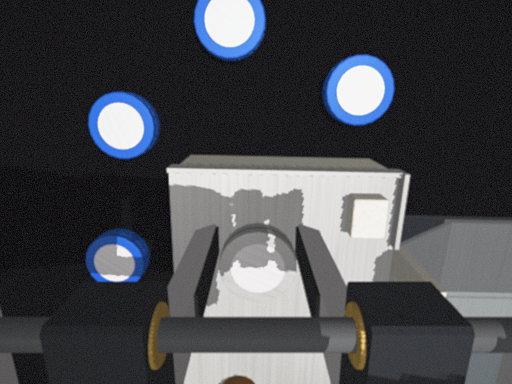

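The wrist view shows the tin at about (258,262), centred between the fingers, with the carton clear at (370,215). I'm lowering the fingers on the tin's far side.

Emit:
jog_arm(
  moves=[
    [[1,-1,-30,0,0,-1],[1,-1,-30,0,0,0],[0,0,-20,0,0,0],[0,0,-10,0,0,0],[0,0,-5,0,0,0]],
  ],
)

```text
clock: 2.15
eef_pos: [517.4, 79.4, 123.9]
eef_rot: [3.045, 1.568, -3.062]
wrist_force: [-0.1, 0.3, 0.6]
finger_gap: 44.8
```

```bash
python3 - <<'E'
from h import *
tgt(-128,138,27,0)
E
```

```text
dpos [ 0.9  2.9 -6.9] rotvec deg [ 0.  -0.2  0.5]
dpos [ 0.9  2.9 -6.9] rotvec deg [  -0.3   -0.  -179.5]
box now [-129.5  135.3   33.9] jaw [ 1.   -0.01 -0.  ] q [ 0.08  0.35  1.7   0.    1.09 -0.09] gap 44.805673802239674 F [-0.1  0.3  0.6] t 2.15
```

Emit:
jog_arm(
  moves=[
    [[1,0,-6,0,0,0],[2,-8,-1,0,0,0],[1.5,-6,0,0,0,0],[1,-5,0,0,0,0],[1,-4,0,0,0,0]],
  ],
)

```text
clock: 2.65
eef_pos: [525.3, 53.6, 118.8]
eef_rot: [-0.32, 1.57, -0.145]
wrist_force: [-0.1, 0.5, -0.0]
finger_gap: 44.4
```

Emit:
jog_arm(
  moves=[
    [[1,-5,0,0,0,0],[1,-5,0,0,0,0],[1,-5,0,0,0,0],[1,-5,0,0,0,0],[1,-5,0,0,0,0]],
  ],
)

```text
clock: 3.15
eef_pos: [531.0, 26.4, 119.5]
eef_rot: [-0.144, 1.569, 0.031]
wrist_force: [-0.1, -0.5, -0.7]
finger_gap: 44.1
```

```bash
python3 - <<'E'
from h import *
tgt(-128,36,27,0)
E
```

```text
dpos [  6.1 -44.4  -2.5] rotvec deg [-0.   0.1  0.5]
dpos [  6.1 -44.4  -2.5] rotvec deg [ 1.000e-01  0.000e+00 -1.795e+02]
box now [-125.8   80.8   29.5] jaw [ 1.   -0.01  0.  ] q [-0.02  0.37  1.69  0.    1.08 -0.19] gap 44.09107059179703 F [-0.1 -0.5 -0.7] t 3.15
```

Emit:
jog_arm(
  moves=[
    [[0.7,-5,-1,0,0,0],[0.7,-5,-1,0,0,0],[0.7,-5,0,0,0,0],[0.7,-5,0,0,0,0],[0.7,-5,0,0,0,0]],
  ],
)

```text
clock: 3.65
eef_pos: [534.9, -0.7, 117.3]
eef_rot: [-0.053, 1.569, 0.122]
wrist_force: [-0.2, 1.4, 1.6]
finger_gap: 44.4
```

```bash
cat >> h.py <<'E'
def tin(show=None):
    im,d,p=cam('top'); w=world(d,p); b=(w-O)@B; z=b[...,2]
    q=(b[...,0]>-205)&(b[...,0]<20)&(abs(b[...,1])<115)&(z>19)&(z<29)
    n,l,st,_=cv2.connectedComponentsWithStats(q.astype(np.uint8))
    for i in range(1,n):
        if st[i,4]>60: print('blob',st[i,4],cv2.minEnclosingCircle(b[l==i][:,:2].astype(np.float32)))
    if show: cv2.imwrite(show,cv2.resize(im[130:270,180:350],None,fx=4,fy=4))
E
python3 - <<'E'
from h import *
tgt(-128,36,27,0); tin('pics/t2.png')
E
```

```text
dpos [  2.2 -17.2  -0.3] rotvec deg [-0.   0.1  0.5]
dpos [  2.2 -17.2  -0.3] rotvec deg [   0.2    0.  -179.5]
box now [-127.    53.4   27.3] jaw [ 1.   -0.01  0.  ] q [-0.07  0.38  1.68  0.    1.08 -0.25] gap 44.394867163031535 F [-0.2  1.4  1.6] t 3.65
```

View pics/t2.png

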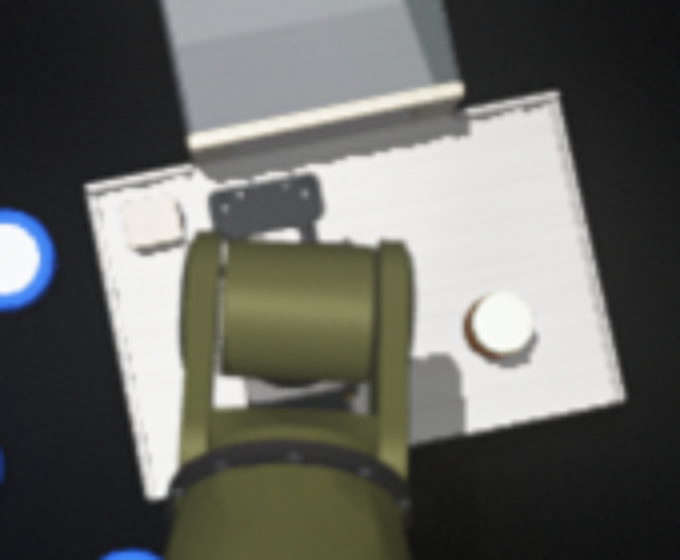

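The arm hides the tin in the top view; the jar and carton look untouched. I'll finish the sideways push gently, then lift and check.

Emit:
jog_arm(
  moves=[
    [[0.7,-5,0,0,0,0],[0.7,-4,0,0,0,0],[0.7,-4,0,0,0,0],[0.5,-3,0,0,0,0],[0.2,-1,0,0,0,0]],
  ],
)

```text
clock: 4.2
eef_pos: [538.0, -19.9, 117.3]
eef_rot: [-0.161, 1.569, 0.014]
wrist_force: [-0.3, 0.1, 0.9]
finger_gap: 44.8
```

```bash
python3 - <<'E'
from h import *
tgt(-128,36,27,0)
im,d,p=cam('side'); b=(world(d,p)-O)@B; z=b[...,2]
q=(z>19)&(z<29)&(abs(b[...,0]+105)<100)&(abs(b[...,1])<80)
print(q.sum(),b[q].min(0),b[q].max(0))
cv2.imwrite('pics/s3.png',cv2.resize(im[130:260,210:330],None,fx=4,fy=4))
E
```

```text
dpos [-0.9  2.  -0.3] rotvec deg [-0.   0.1  0.6]
dpos [-0.9  2.  -0.3] rotvec deg [   0.2    0.  -179.4]
box now [-127.5   33.9   27.3] jaw [ 1.   -0.01  0.  ] q [-0.11  0.39  1.67  0.    1.08 -0.28] gap 44.83361495718082 F [-0.3  0.1  0.9] t 4.2
331 [-159.67176343  -69.942982     19.06980362] [-92.45703928  44.59112944  28.83938691]
```

View pics/s3.png

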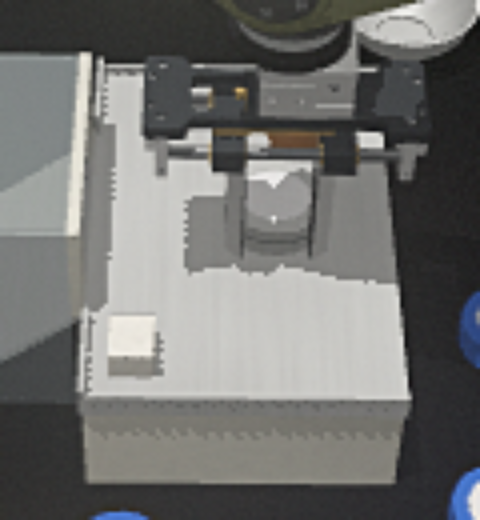

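Side view: the tin lies just ahead of the fingers, at about x = -128 in the box frame. I back off, lift, and turn the jaws 90°.

Emit:
jog_arm(
  moves=[
    [[-3,15,0,0,0,0],[-2,10,0,0,0,0],[-1,4,25,0,0,0],[0,0,40,0,0,0],[0,0,20,0,0,0]],
  ],
)

```text
clock: 4.75
eef_pos: [528.9, 14.5, 201.8]
eef_rot: [2.901, 1.566, 3.078]
wrist_force: [0.2, -0.1, 0.3]
finger_gap: 44.5
```

```bash
python3 - <<'E'
from h import *
tgt(-195,0,100,90)
E
```

```text
dpos [-51.  -80.1 -11.8] rotvec deg [ 0.2 -0.2 90.5]
dpos [-51.  -80.1 -11.8] rotvec deg [ -0.2  -0.2 -89.5]
box now [-130.1   69.4  111.8] jaw [ 1.   -0.01 -0.01] q [-0.04  0.28  1.61  0.    1.26 -0.22] gap 44.46850750930872 F [ 0.2 -0.1  0.3] t 4.75
```

Emit:
jog_arm(
  moves=[
    [[-12,-16,0,0,0,-8.5],[-12,-16,0,0,0,-8.5],[-12,-16,0,0,0,-8.5],[-12,-16,0,0,0,-8.5],[-12,-16,0,0,0,-8.5]],
  ],
)

```text
clock: 5.25
eef_pos: [467.8, -60.9, 205.5]
eef_rot: [0.778, 1.569, 0.205]
wrist_force: [-0.1, 1.0, 0.1]
finger_gap: 44.7
```

Emit:
jog_arm(
  moves=[
    [[0,0,0,0,0,-8.5],[0,0,0,0,0,-8.5],[0,0,0,0,0,-8.5],[0,0,0,0,0,-8.5],[0,0,0,0,0,-8.5]],
  ],
)

```text
clock: 5.75
eef_pos: [466.0, -57.7, 206.0]
eef_rot: [0.719, 1.568, -0.604]
wrist_force: [-0.0, -0.2, -0.6]
finger_gap: 44.6
```

```bash
python3 - <<'E'
from h import *
tgt(-200,0,60,90,20)
tin()
im,d,p=cam('wrist'); b=(world(d,p)-O)@B; z=b[...,2]
q=(z>20)&(z<27)&(abs(b[...,0]+128)<60)&(abs(b[...,1])<60); print('wrist',q.sum(),cv2.minEnclosingCircle(b[q][:,:2].astype(np.float32)))
cv2.imwrite('pics/w4.png',im)
E
```

```text
dpos [  7.   -8.9 -56. ] rotvec deg [-30.1  -6.4 173.7]
dpos [  7.   -8.9 -56. ] rotvec deg [  4.4 -19.4  -3.5]
box now [-205.2   10.1  116. ] jaw [ 0.06 -1.    0.  ] q [-0.2   0.14  1.77 -0.    1.24  1.12] gap 44.568338689854826 F [-0.  -0.2 -0.6] t 5.75
blob 410 ((-127.97225189208984, -3.0222184658050537), 34.684871673583984)
wrist 6903 ((-126.91593933105469, -1.2118571996688843), 35.00347137451172)
```

View pics/w4.png

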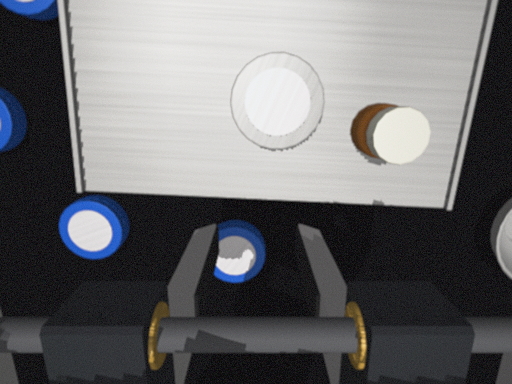

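Wrist view: the tin is at (277,100), which puts it at box (-127, -2). The jar at (395,135) is undisturbed. I tilt 20° and lower behind the tin.

Emit:
jog_arm(
  moves=[
    [[2,-3,-10,1.5,-6.5,-1.2],[2,-3,-10,1.5,-6.5,-1.2],[2,-3,-10,1.5,-6.5,-1.2],[0,0,-20,0,0,0],[0,0,-10,0,0,0]],
  ],
)

```text
clock: 6.35
eef_pos: [472.6, -64.3, 146.0]
eef_rot: [1.537, 1.203, 0.18]
wrist_force: [0.6, -0.5, 0.9]
finger_gap: 45.1
```

```bash
python3 - <<'E'
from h import *
tgt(-190,-2,29,90,20)
E
```

```text
dpos [ 10.5  -2.4 -27. ] rotvec deg [-61.6 -11.3 167. ]
dpos [ 10.5  -2.4 -27. ] rotvec deg [ 0.5  1.2 -1.5]
box now [-199.9    2.3   56. ] jaw [ 0.03 -1.    0.01] q [-0.3   0.06  2.04  0.25  0.72  0.89] gap 45.08009193740314 F [ 0.6 -0.5  0.9] t 6.35
```

Emit:
jog_arm(
  moves=[
    [[4,-1,-9,0,0,-0.7],[3,-1,-9,0,0,-0.7],[2,0,-6,0,0,0],[1,0,-2,0,0,0],[0,0,0,0,0,0]],
  ],
)

```text
clock: 6.85
eef_pos: [483.6, -65.0, 117.6]
eef_rot: [1.529, 1.204, 0.157]
wrist_force: [-0.1, -0.5, -0.4]
finger_gap: 44.7
```

```bash
python3 - <<'E'
from h import *
tgt(-50,-1,29,90,20)
E
```

```text
dpos [137.   25.    1.4] rotvec deg [-61.8 -10.7 167.7]
dpos [137.   25.    1.4] rotvec deg [ 0.7  1.2 -0.7]
box now [-189.2   -0.4   27.6] jaw [ 0.01 -1.    0.02] q [-0.29  0.13  2.04  0.26  0.65  0.9 ] gap 44.709227840511 F [-0.1 -0.5 -0.4] t 6.85
```

Emit:
jog_arm(
  moves=[
    [[5,1,0.5,0,0,0],[5,1,0.5,0,0,0],[4,0.8,0,0,0,0],[4,0.8,0,0,0,0],[5,1,0,0,0,0]],
  ],
)

```text
clock: 7.35
eef_pos: [508.9, -60.1, 120.0]
eef_rot: [1.526, 1.202, 0.155]
wrist_force: [-0.1, -0.4, 0.0]
finger_gap: 44.3
```

Emit:
jog_arm(
  moves=[
    [[5,1,0,0,0,0],[5,1,0,0,0,0],[5,1,0,0,0,0],[5,1,0,0,0,0],[5,1,0,0,0,0]],
  ],
)

```text
clock: 7.85
eef_pos: [536.2, -54.6, 119.8]
eef_rot: [1.526, 1.202, 0.156]
wrist_force: [-0.7, -0.6, -0.1]
finger_gap: 44.6
```

```bash
cat >> h.py <<'E'
def wt(show=None):
    im,d,p=cam('wrist'); b=(world(d,p)-O)@B; z=b[...,2]
    q=(z>20)&(z<27)&(abs(b[...,0]+70)<110)&(abs(b[...,1])<60)
    n,l,st,_=cv2.connectedComponentsWithStats(q.astype(np.uint8)); i=1+np.argmax(st[1:,4])
    print('wrist tin',st[i,4],cv2.minEnclosingCircle(b[l==i][:,:2].astype(np.float32)))
    if show: cv2.imwrite(show,im)
E
python3 - <<'E'
from h import *
tgt(-50,-1,29,90,20); wt()
E
```

```text
dpos [84.4 14.6 -0.8] rotvec deg [-62.  -10.6 167.6]
dpos [84.4 14.6 -0.8] rotvec deg [ 0.7  1.3 -0.7]
box now [-1.356e+02  1.000e-01  2.980e+01] jaw [ 0.01 -1.    0.02] q [-0.23  0.23  1.92  0.22  0.66  0.98] gap 44.56842183327404 F [-0.7 -0.6 -0.1] t 7.85
wrist tin 11498 ((-101.92264556884766, -1.7408075332641602), 43.05852127075195)
```

Emit:
jog_arm(
  moves=[
    [[5,1,0,0,0,0],[5,1,-0.5,0,0,0],[5,0.9,0,0,0,0],[5,0.9,0,0,0,0],[5,0.9,0,0,0,0]],
  ],
)

```text
clock: 8.4
eef_pos: [563.6, -49.5, 119.4]
eef_rot: [1.526, 1.202, 0.156]
wrist_force: [-0.1, -0.9, 0.3]
finger_gap: 44.4
```

Emit:
jog_arm(
  moves=[
    [[4,0.7,0,0,0,0],[4,0.7,0,0,0,0],[4,0.7,0,0,0,0],[3,0.5,0,0,0,0],[3,0.5,0,0,0,0]],
  ],
)

```text
clock: 8.9
eef_pos: [583.5, -46.1, 119.3]
eef_rot: [1.526, 1.202, 0.156]
wrist_force: [0.1, -0.2, 0.7]
finger_gap: 44.3
```

```bash
python3 - <<'E'
from h import *
tgt(-50,-1,29,90,20); wt('pics/w5.png')
E
```

```text
dpos [37.1  6.1 -0.3] rotvec deg [-62.  -10.6 167.6]
dpos [37.1  6.1 -0.3] rotvec deg [ 0.7  1.3 -0.7]
box now [-87.5  -0.2  29.3] jaw [ 0.01 -1.    0.02] q [-0.19  0.33  1.79  0.2   0.68  1.04] gap 44.33338756801557 F [ 0.1 -0.2  0.7] t 8.9
wrist tin 11680 ((-54.85463333129883, 0.2542196214199066), 43.34445571899414)
```

View pics/w5.png

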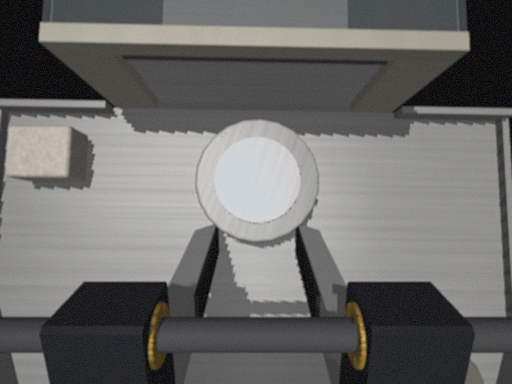

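The tin at (257,180) sits in the finger notch, centred on the flap (mouth spans 125 to 388), and the carton is clear on the left. I'm continuing slowly into the flap.

Emit:
jog_arm(
  moves=[
    [[4,0.7,0,0,0,0],[4,0.7,0,0,0,0],[4,0.7,0,0,0,0],[4,0.7,0,0,0,0],[4,0.7,0,0,0,0]],
  ],
)

```text
clock: 9.45
eef_pos: [605.1, -42.3, 119.3]
eef_rot: [1.526, 1.202, 0.155]
wrist_force: [-1.8, 0.3, -0.2]
finger_gap: 44.7
```

Emit:
jog_arm(
  moves=[
    [[3,0.5,0,0,0,0],[3,0.5,0,0,0,0],[3,0.5,0,0,0,0],[2,0.4,0,0,0,0],[2,0.4,0,0,0,0]],
  ],
)

```text
clock: 9.95
eef_pos: [619.5, -39.7, 119.2]
eef_rot: [1.526, 1.202, 0.156]
wrist_force: [-1.3, -0.3, 0.8]
finger_gap: 44.7
```

```bash
python3 - <<'E'
from h import *
tgt(-20,-1,29,90,20); wt('pics/w6.png')
E
```

```text
dpos [30.6  5.3 -0.2] rotvec deg [-61.9 -10.6 167.6]
dpos [30.6  5.3 -0.2] rotvec deg [ 0.7  1.3 -0.7]
box now [-51.   -0.5  29.2] jaw [ 0.01 -1.    0.02] q [-0.17  0.4   1.7   0.18  0.71  1.08] gap 44.653339944070034 F [-1.3 -0.3  0.8] t 9.95
wrist tin 10187 ((-20.523632049560547, -0.42231234908103943), 41.7592658996582)
```

View pics/w6.png

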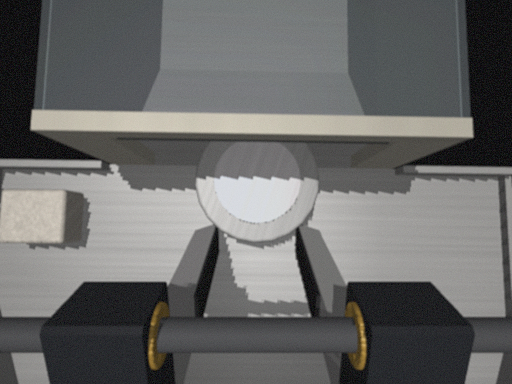

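The tin is under the lintel with the flap resting on it, its middle about 10 mm before the sill. I continue.

Emit:
jog_arm(
  moves=[
    [[3,0.5,0,0,0,0],[3,0.5,0,0,0,0],[3,0.5,0,0,0,0],[3,0.5,0,0,0,0],[3,0.5,0,0,0,0]],
  ],
)

```text
clock: 10.5
eef_pos: [635.7, -37.1, 119.3]
eef_rot: [1.527, 1.202, 0.156]
wrist_force: [-1.2, 0.6, 0.3]
finger_gap: 44.4
```

Emit:
jog_arm(
  moves=[
    [[3,0.5,0,0,0,0],[3,0.5,0,0,0,0],[3,0.5,0,0,0,0],[2,0.4,0,0,0,0],[0,0,0,0,0,0]],
  ],
)

```text
clock: 11.0
eef_pos: [648.3, -34.8, 119.2]
eef_rot: [1.526, 1.202, 0.155]
wrist_force: [0.3, -0.6, 0.8]
finger_gap: 44.7
```

```bash
python3 - <<'E'
from h import *
tgt(-20,-1,29,90,20); wt('pics/w7.png')
E
```

```text
dpos [ 1.8  0.4 -0.2] rotvec deg [-62.  -10.6 167.6]
dpos [ 1.8  0.4 -0.2] rotvec deg [ 0.7  1.3 -0.7]
box now [-21.8  -1.   29.2] jaw [ 0.01 -1.    0.02] q [-0.15  0.45  1.61  0.17  0.73  1.11] gap 44.67850662140722 F [ 0.3 -0.6  0.8] t 11.0
wrist tin 137 ((-17.11495018005371, 26.05988311767578), 10.659073829650879)
```

View pics/w7.png

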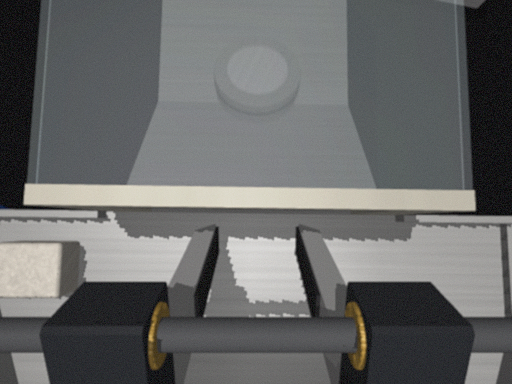

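The tin has slid to the bin floor and shows through the roof at (257,75). I draw the fingers straight back, then lift.

Emit:
jog_arm(
  moves=[
    [[-8,-1.5,0,0,0,0],[-20,-3.7,0,0,0,0],[-25,-4.6,0,0,0,0],[-25,-4.6,0,0,0,0],[-20,-3.7,10,0,0,0]],
  ],
)

```text
clock: 11.55
eef_pos: [545.0, -53.0, 127.4]
eef_rot: [1.528, 1.204, 0.158]
wrist_force: [-0.0, -0.1, 0.1]
finger_gap: 44.5
```

Emit:
jog_arm(
  moves=[
    [[-10,-2,40,0,0,0],[-10,0,40,0,0,0],[-20,0,20,0,0,0],[-20,0,0,0,0,0],[0,0,0,0,0,0]],
  ],
)

```text
clock: 12.05
eef_pos: [477.4, -55.6, 231.4]
eef_rot: [1.526, 1.203, 0.155]
wrist_force: [0.7, 0.0, -0.2]
finger_gap: 44.7
```

Emit:
jog_arm(
  moves=[
    [[0,0,0,0,0,0],[0,0,0,0,0,0],[0,0,0,0,0,0],[0,0,0,0,0,0],[0,0,0,0,0,0]],
  ],
)

```text
clock: 12.55
eef_pos: [478.1, -55.5, 230.0]
eef_rot: [1.528, 1.205, 0.157]
wrist_force: [0.5, -0.7, -0.1]
finger_gap: 44.6
```

```bash
python3 - <<'E'
from h import *
tgt(-20,-1,29,90,20)
for n in('wrist','side'):
    im,d,p=cam(n); b=(world(d,p)-O)@B; z=b[...,2]
    for nm,lo,hi,cx,cy in(('jar',46,62,-145,-86),('carton',16,27,-33,121)):
        q=(z>lo)&(z<hi)&(abs(b[...,0]-cx)<40)&(abs(b[...,1]-cy)<30)
        if q.sum()>20: print(n,nm,q.sum(),cv2.minAreaRect(b[q][:,:2].astype(np.float32)))
    cv2.imwrite(f'pics/{n}8.png',im)
c=np.hstack([cv2.resize(cv2.imread('pics/wrist8.png'),(400,300)),cv2.resize(cv2.imread('pics/side8.png')[120:270,100:300],(400,300))]); cv2.imwrite('pics/f8.png',c)
E
```

```text
dpos [ 171.9   21.1 -111. ] rotvec deg [-61.8 -10.6 167.8]
dpos [ 171.9   21.1 -111. ] rotvec deg [ 0.7  1.1 -0.7]
box now [-192.9    9.9  140. ] jaw [ 0.01 -1.    0.02] q [-0.27 -0.04  1.93  0.19  0.92  1.01] gap 44.63966771344212 F [ 0.5 -0.7 -0.1] t 12.55
wrist jar 1846 ((-144.3675994873047, -82.5504379272461), (37.7977180480957, 37.705448150634766), 49.05281448364258)
wrist carton 1353 ((-31.765239715576172, 123.73439025878906), (30.454984664916992, 35.78824996948242), 0.253176748752594)
side jar 124 ((-143.53688049316406, -81.90225219726562), (41.85198211669922, 34.007225036621094), 87.87825012207031)
side carton 143 ((-22.502124786376953, 117.38036346435547), (46.75950622558594, 52.336524963378906), 1.1185672283172607)
```

View pics/f8.png

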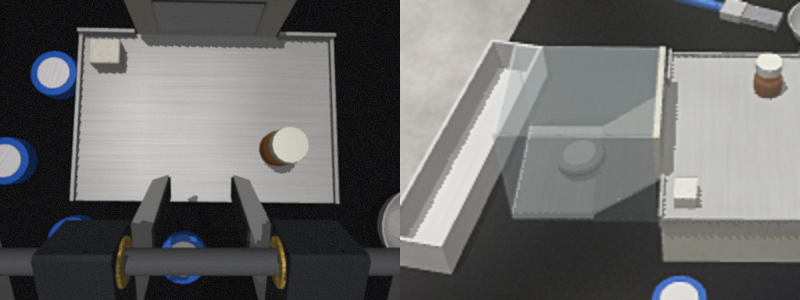

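The tin lies in the bin at (580,155), the flap fills the mouth, and the jar and carton are in place. The arm is clear, so I hand in.

```bash
python3 -c "
from cell import manip; print(manip.sign_off())"
```

```text
the job is handed in; nothing more can be done
None
```

The steel tin is down the chute on the bin floor, and the job was handed in at about 12.7 s of the 61 s allowed; hand-in reports no verdict. I cradled the tin between the half-open fingertips and pushed it sideways to the mouth's middle line. Then I pushed it straight through the flap until it slid down, drew the fingers back and lifted clear.

**Last checks:**
- **Tin:** the side view shows it lying on the bin floor. I did not compute its exact position there.
- **Flap:** it looks shut in the final wrist picture. I judged this by eye and did not measure the angle.
- **Jar and carton:** the final wrist-view positions agree with the starting ones to about 4 mm, within calibration error. The last side-view carton reading was about 10 mm off, with an outline too big for the carton, so I discounted it.
- **Forces:** the wrist force readings at the end of each move stayed around 2 N or less. Nothing measures the fingertip contact force directly.
- **Bystanders:** the path stayed clear of the bottle, bowl, brush and glove carton, but I did not measure them again at the end.

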